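# Click the food box lid shut all round

## Robot

A 6-joint arm with a two-finger parallel gripper is mounted at the origin on the work surface. World frame = base frame: x ahead of the robot, y to its left, z up, the work surface at z = 0. Lengths are in m, angles in rad, forces in N, time in s.
With the tool pointing down it reaches from about 0.425 to 0.95 m from the base axis. Payload 3.5 kg.
Tool frame: the origin (TCP) lies at the very end of the fingers, on their centre line; the grasp point (between the pads) lies 19 mm behind it (ctrl.grip_point_offset is the distance from the TCP to the grasp point, in m); z points along the fingers, y is the line along which they close (so a half turn about z gives the same grasp; the last joint's range is limited). The gripper opens to 85 mm and grips with 20 to 120 N. Pads are 22 mm wide; open, the fingers measure 114 mm over their backs; the gripper's body (76 mm by 85 mm) begins 54 mm behind the grasp point. The pads swing forward as they close: fully open they stand 13 mm farther back than shut.
Start: joints at [-1.438, 0.286, 1.577, -0, 1.279, -0.15], TCP at [0.188, -0.648, 0.231] pointing down, gripper open.
Joint ranges: [-2.77, 2.77], [-0.9, 2.22], [0.21, 2.48], [-1.53, 4.67], [0.24, 2.81], [-2.84, 2.84]. Speed limits (rad/s): [2.79, 2.79, 3.14, 3.14, 3.14, 3.14].

## Interface

Orientations are given as a unit quaternion [x, y, z, w].
In Python, from plant import ctrl gives the robot as it stands. The module is installed in compiled form; this text tells all that it offers.
- The arm moves only by the shell command python3 -m pendant 'ROWS' [OPENING] [FORCE]. ROWS is JSON, a list of rows, each an object of numbers: "dx", "dy", "dz": the shift along the tool's x, y, z in cm; "twist": the turn about the tool's z in degrees. A call has 1 to 10 rows; each row is the pose to reach, as a shift and turn from the pose commanded when the call began, along the tool's axes at that moment; what a row does not reach only later rows make up. A row lasts 1/8 s, in which the tool goes at most 62.5 mm and 10.7 degrees, less where a joint would pass 70% of its speed; a pose out of reach is approached as far as the arm can. A call with a gripper value outside its range is refused whole. OPENING is the opening in per cent of the stroke, from 0 (shut) to 100 (fully open), set as the call begins (- or left out, the last holds). The fingers move at their own pace and stop on an object; FORCE is the grip in N (left out, the last holds). Time passes only in rows, so rows that repeat a pose let the fingers close. It gives the time, the measured TCP pose, the force, the opening and the grip force at its end, in the units of the state.
- ctrl.get_state(): the state, without advancing time (a new reading comes with each control period).
- ctrl.read_camera(name): name is "scene" or "top" or "wrist"; returns a dict with "img" (384x512x3 uint8, red, green, blue), "depth" (384x512 float32, m along the optical axis (not along the pixel's ray), 0 where there is no reading), "camera_matrix" (3x3 intrinsics, pixels), "xyz" and "rotation" of the camera in the world; the wrist camera has in their place "tool_from_camera" (4x4, takes a point from camera to tool coordinates, whose origin is the TCP and whose axes are the flange's). Camera axes: x right, y up, looking along -z (the intrinsics and any distortion apply to the point x, -y, -z); pixel columns grow to the right and rows downward; lengths in m; the calibration is good to about 2 mm. The wrist camera is an equidistant fisheye: a pixel r from the principal point sees the ray r / f radians off the axis. A picture is of the moment at which its call begins: read the wrist's pose just before it.
- ctrl.sign_off(): hands the job in; it is judged then, once.
The state is a dict: "time": time; "qpos": joint angles; "dq": joint speeds; "joint_efforts": joint torques, N m; "eef_pos": TCP position; "tcp_rot": TCP orientation; "contact_force": force on the tool from outside, world axes, zero at the start; "wrist_torque": the same for the moment, N m; "opening": opening from 0.0 (shut) to 1.0 (fully open); "finger_force": force on a finger pad.
Only numpy, scipy, OpenCV 4.12 (cv2) and the standard library are available. Lean on these libraries where they do the work, as an engineer would, in place of code of your own. Each camera call takes 0.05 s, during which the arm holds its last target. There are 200 camera calls.

## Task

The dumplings are packed and the blue lid lies on the food box, but most of its rim is still up. Press down round the rim, section by section, until every one of the six sections has clicked shut and lies level, and take the hand away. Press only: do not pick up or tip the box or push it away from its place, and leave the other things on the table alone.

Things in the scene. Friction and masses are not known exactly. Their poses are not given: they have to be found in the camera images.
- food_box: Clear food box of dumplings with a blue snap lid, loose, 0.6 to 1 kg, facing any way. Origin: centre of its underside; x along its 194 mm length, y along its 134 mm width. The lid's rim is a band 26 mm wide in six sections (one per short side, two per long side), hinged along their inner edges. Shut rim: level, top 78 mm above the table; up: outer edge 6 mm higher. Middle panel sunk, top 73 mm.
- rim_1_mark (a point): Centre of the pale embossed thumb mark (10 x 34 mm) on top of rim section 1, on the short side at the box's own +x; 17 mm out from the section's hinge line, 9 mm in from its outer edge. Pressed straight down here with about 7 N the section snaps over and then stays shut.
- rim_1 (a joint): Angle of rim section 1: 0 = clicked shut and level, about 0.25 rad = up. It snaps to one or the other: left short of about 0.11 rad it springs back up. This section is up at the start.
- rim_2_mark (a point): Centre of the pale embossed thumb mark (10 x 34 mm) on top of rim section 2, on the long side at +y, the half towards +x; 17 mm out from the section's hinge line, 9 mm in from its outer edge. Pressed straight down here with about 7 N the section snaps over and then stays shut.
- rim_2 (a joint): Angle of rim section 2: 0 = clicked shut and level, about 0.25 rad = up. It snaps to one or the other: left short of about 0.11 rad it springs back up. This section is up at the start.
- rim_3_mark (a point): Centre of the pale embossed thumb mark (10 x 34 mm) on top of rim section 3, on the long side at +y, the half towards -x; 17 mm out from the section's hinge line, 9 mm in from its outer edge. Pressed straight down here with about 7 N the section snaps over and then stays shut.
- rim_3 (a joint): Angle of rim section 3: 0 = clicked shut and level, about 0.25 rad = up. It snaps to one or the other: left short of about 0.11 rad it springs back up. This section may be up or already shut at the start.
- rim_4_mark (a point): Centre of the pale embossed thumb mark (10 x 34 mm) on top of rim section 4, on the short side at -x; 17 mm out from the section's hinge line, 9 mm in from its outer edge. Pressed straight down here with about 7 N the section snaps over and then stays shut.
- rim_4 (a joint): Angle of rim section 4: 0 = clicked shut and level, about 0.25 rad = up. It snaps to one or the other: left short of about 0.11 rad it springs back up. This section is up at the start.
- rim_5_mark (a point): Centre of the pale embossed thumb mark (10 x 34 mm) on top of rim section 5, on the long side at -y, the half towards -x; 17 mm out from the section's hinge line, 9 mm in from its outer edge. Pressed straight down here with about 7 N the section snaps over and then stays shut.
- rim_5 (a joint): Angle of rim section 5: 0 = clicked shut and level, about 0.25 rad = up. It snaps to one or the other: left short of about 0.11 rad it springs back up. This section is up at the start.
- rim_6_mark (a point): Centre of the pale embossed thumb mark (10 x 34 mm) on top of rim section 6, on the long side at -y, the half towards +x; 17 mm out from the section's hinge line, 9 mm in from its outer edge. Pressed straight down here with about 7 N the section snaps over and then stays shut.
- rim_6 (a joint): Angle of rim section 6: 0 = clicked shut and level, about 0.25 rad = up. It snaps to one or the other: left short of about 0.11 rad it springs back up. This section may be up or already shut at the start.
- sieve: Steel drum sieve, 184 mm across, 55 mm high, loose; origin under its centre.
- egg_tray: Cardboard tray of five white eggs, 105 x 150 mm, 72 mm high, loose; origin under its centre.
- mug: Blue mug, 80 mm across, 90 mm high, loose; origin under its centre.
- bottle: Clear bottle with a red cap, 66 mm across, 150 mm high, loose; origin under its centre.
- sugar_jar: Glass jar with a steel lid, 80 mm across, 110 mm high, loose; origin under its centre.
- round_tub: Small white tub with a green lid, already shut, 104 mm across, 52 mm high, loose; origin under its centre.
- paddle: Wooden spatula lying flat, 240 mm long, loose; x along it.
- bowl: White plastic bowl holding a whisk and a rolled bamboo mat, 220 mm across, about 130 mm high, loose; origin under its centre.
Not all that is in view belongs to the job. What is shaped like the food_box but green is not meant.

How it is judged:
By the outcome, as a careful person would: the job done as asked, in the order asked, and still so for the second after the job is handed in, with the robot touching nothing.
It also fails if it takes over 51 s, if anything falls off the work surface, if the arm or the gripper's body presses on something with over 40 N, if the wrist force passes 120 N, or if a joint passes its speed limit or range.

## Working session

There is one attempt and no reset: what is moved stays moved. The work goes in short steps, Python scripts to look and compute and a shell command to move; the robot and the scene stay as the last step left them, time stands still between calls to the robot, and variables do not carry over. Pictures are saved under pics/ and viewed, at most 10 in all, crops included, and the job is handed in when it is done.

```bash
mkdir -p pics; python3 - <<'E'
from plant import ctrl
import cv2,numpy as np,pickle
s=ctrl.get_state();print(s)
d={n:ctrl.read_camera(n) for n in("top","scene")}
pickle.dump(d,open('v0.pkl','wb'))
for n,c in d.items():
    cv2.imwrite(f'pics/{n}0.png',c['img'][:,:,::-1]);print(n,c['xyz'],c['rotation'],c['camera_matrix'])
E
```

```text
{'time': 0.0, 'qpos': array([-1.43798127e+00,  2.87172937e-01,  1.57818167e+00,  9.80977196e-06,
        1.27859430e+00, -1.50005711e-01]), 'dq': array([-7.07393400e-04, -1.48936471e-04,  2.92667348e-05,  1.45044083e-03,
       -8.72880769e-04, -5.24636369e-04]), 'joint_efforts': array([ 1.67462240e-03, -4.05979908e+01, -2.92622834e+01, -5.53748680e-05,
        5.82168315e-03,  4.93979897e-06]), 'eef_pos': array([ 0.18830815, -0.64751695,  0.2299398 ]), 'tcp_rot': array([ 9.90017715e-01,  1.40938058e-01,  1.48214110e-05, -1.17804458e-03]), 'contact_force': array([-0.05754351, -0.12895487, -0.08003723]), 'wrist_torque': array([-0.00463453,  0.04966196,  0.0313892 ]), 'finger_force': 0.0, 'opening': 1.0033455910708629}
top [ 0.23731274 -0.01634221  1.82137465] [-0.0586917   0.05943554  0.71112299 -0.69808795] [[495.18816206   0.         262.58779889]
 [  0.         495.18816206 192.62877664]
 [  0.           0.           1.        ]]
scene [1.74645792 0.00369759 0.87331221] [0.33234487 0.3417833  0.63303511 0.60991607] [[447.66805995   0.         246.65984391]
 [  0.         447.66805995 187.23068328]
 [  0.           0.           1.        ]]
```

View pics/top0.png

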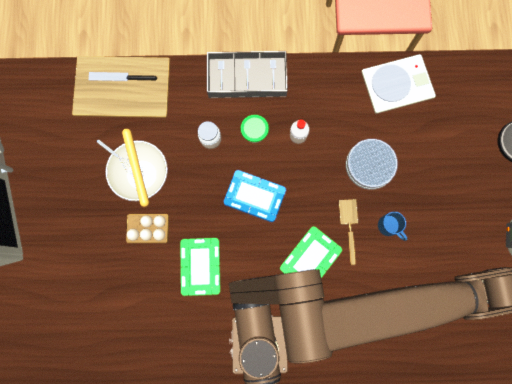

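View pics/scene0.png

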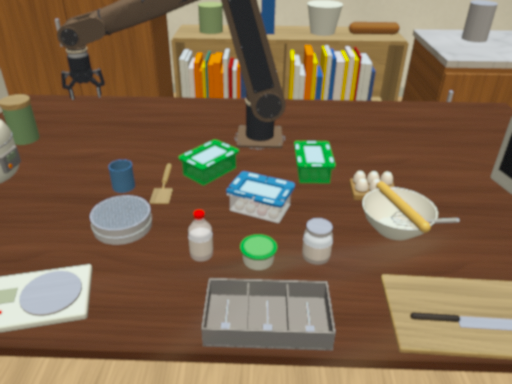

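The top view shows the blue-lidded box near (255,195), with its long axis tilted about 17° in the image. Two green decoys sit at (200,267) and (312,255). Next I'll measure the blue lid from both views.

```bash
cat > h.py <<'E'
import numpy as np,cv2
from scipy.spatial.transform import Rotation as R
def ray(c,uv):
    K=c['camera_matrix'];uv=np.atleast_2d(uv).astype(float)
    d=np.c_[(uv[:,0]-K[0,2])/K[0,0],-(uv[:,1]-K[1,2])/K[1,1],-np.ones(len(uv))]
    return np.array(c['xyz']),d@R.from_quat(c['rotation']).as_matrix().T
def onplane(c,uv,z):
    o,d=ray(c,uv);return o+d*((z-o[2])/d[:,2])[:,None]
def bluebox(img):
    h=cv2.cvtColor(img,cv2.COLOR_RGB2HSV)
    m=cv2.inRange(h,(95,120,120),(112,255,255))
    m=cv2.morphologyEx(m,cv2.MORPH_CLOSE,np.ones((3,3)))
    cs,_=cv2.findContours(m,cv2.RETR_EXTERNAL,cv2.CHAIN_APPROX_NONE)
    return m,cs
E
python3 - <<'E'
from h import *;import pickle
d=pickle.load(open('v0.pkl','rb'))
cen={}
for n,c in d.items():
    m,cs=bluebox(c['img'])
    for k in cs:
        if cv2.contourArea(k)>200:print(n,cv2.contourArea(k),cv2.minAreaRect(k))
c=d['top'];m,cs=bluebox(c['img']);k=min([k for k in cs if cv2.contourArea(k)>200],key=lambda k:np.hypot(*(k.reshape(-1,2).mean(0)-[255,195])))
P=onplane(c,k.reshape(-1,2),.082)
r=cv2.minAreaRect((P[:,:2]*1000).astype(np.float32));print('top rect mm',r,cv2.boxPoints(r))
c2=d['scene'];m,cs=bluebox(c2['img']);k2=min([k for k in cs if cv2.contourArea(k)>200],key=lambda k:np.hypot(*(k.reshape(-1,2).mean(0)-[260,190])))
for z in(.07,.08,.09):
    P=onplane(c2,k2.reshape(-1,2),z);print(z,'scene',cv2.minAreaRect((P[:,:2]*1000).astype(np.float32)))
for c,k in((c,k),):
  pass
a=d['top']
ct=np.array(cv2.minAreaRect(k)[0]);cs_=cv2.moments(k2);q=cv2.fitEllipse(k2)
dep=a['depth'];u,v=ct.astype(int);z=dep[v-12:v+13,u-20:u+21]
vv,uu=np.mgrid[150:240,210:300];dd=dep[150:240,210:300].ravel()
o,rr=ray(a,np.c_[uu.ravel(),vv.ravel()]);Z=(o+rr*dd[:,None])[:,2];mm=np.zeros(dep.shape,np.uint8);cv2.drawContours(mm,[k],-1,1,-1)
s=Z[mm[150:240,210:300].ravel()>0];print('heights by depth',np.percentile(s,[5,25,50,75,95]))
E
```

```text
top 269.5 ((394.18585205078125, 225.78762817382812), (27.93798065185547, 22.084308624267578), 86.18592071533203)
top 1847.5 ((254.2975616455078, 195.47802734375), (54.81898880004883, 37.73126983642578), 20.2248592376709)
scene 1260.5 ((260.2353210449219, 188.058837890625), (64.02940368652344, 26.678916931152344), 14.03624439239502)
top rect mm ((521.5362548828125, 8.826568603515625), (195.2769775390625, 135.4781036376953), 68.617431640625) [[ 422.86154   -57.39393 ]
 [ 549.0143   -106.78837 ]
 [ 620.21094    75.047066]
 [ 494.05823   124.441505]]
0.07 scene ((513.26025390625, 7.554878234863281), (199.30030822753906, 150.33645629882812), 68.27054595947266)
0.08 scene ((528.611572265625, 7.506889343261719), (196.8193817138672, 148.46502685546875), 68.27056121826172)
0.09 scene ((543.9630126953125, 7.4588623046875), (194.33837890625, 146.59353637695312), 68.27056121826172)
heights by depth [0.06795679 0.07352464 0.07760994 0.08179638 0.08713472]
```

```bash
python3 -m pendant '[{"dx":4.2,"dy":-4.5,"twist":4},{"dx":8.4,"dy":-9,"twist":8},{"dx":12.6,"dy":-13.5,"twist":12},{"dx":16.8,"dy":-18,"twist":16},{"dx":21,"dy":-22.5,"twist":20},{"dx":25.2,"dy":-27,"twist":24},{"dx":29.4,"dy":-31.5,"twist":28},{"dx":33.6,"dy":-36,"twist":32},{"dx":37.8,"dy":-40.4,"twist":36},{"dx":42,"dy":-44.8,"twist":37.6}]' 0 40
cat > st.py <<'E'
# print world yaw and, for given world target(s), the shift in tool axes (cm) and twist
from h import *;from plant import ctrl;import sys
def tool():
    s=ctrl.get_state();return s,R.from_quat(s['tcp_rot'])
def to(p,s,r): return 100*r.inv().apply(np.array(p)-s['eef_pos'])
E
python3 - <<'E'
from st import *
s,r=tool();x=r.as_matrix()[:,0];print(s['eef_pos'],s['contact_force'],np.degrees(np.arctan2(x[1],x[0])),s['qpos'].round(2));print(to([.5215,.009,.21],s,r))
E
```

```text
[ 0.18830735 -0.64759138  0.23005691] [ 0.04821529 -0.67314971 -1.14430915] 16.20347528412964 [-1.44  0.29  1.58  0.    1.28 -0.15]
[ 50.31720276 -53.74879437   2.13653162]$[0]: bad value
```

```bash
python3 -m pendant '[{"dx":4.2,"dy":-4.5,"dz":0,"twist":4},{"dx":8.4,"dy":-9,"dz":0,"twist":8},{"dx":12.6,"dy":-13.5,"dz":0,"twist":12},{"dx":16.8,"dy":-18,"dz":0,"twist":16},{"dx":21,"dy":-22.5,"dz":0,"twist":20},{"dx":25.2,"dy":-27,"dz":0,"twist":24},{"dx":29.4,"dy":-31.5,"dz":0,"twist":28},{"dx":33.6,"dy":-36,"dz":0,"twist":32},{"dx":37.8,"dy":-40.4,"dz":0,"twist":36},{"dx":42,"dy":-44.8,"dz":0,"twist":37.6}]' 0 40
python3 - <<'E'
from st import *
s,r=tool();x=r.as_matrix()[:,0];print(s['time'],s['eef_pos'],s['contact_force'],np.degrees(np.arctan2(x[1],x[0])),s['qpos'].round(2));print(to([.5215,.009,.21],s,r))
E
```

```text
time: 1.35
eef_pos: [0.467, -0.0987, 0.2312]
tcp_rot: [0.983, -0.186, 0.0, 0.0]
contact_force: [0.6, -1.2, 0.1]
opening: 0.002
finger_force: 0.0
1.35 [ 0.46704184 -0.09874212  0.23115782] [ 0.59113771 -1.15570585  0.12403713] -21.466188397985135 [-0.42 -0.16  2.05 -0.    1.26  1.52]
[  1.12480512 -12.0199263    2.11501396]
```

```bash
python3 -m pendant '[{"dx":0.5,"dy":-5,"dz":0,"twist":0},{"dx":0.9,"dy":-10,"dz":0,"twist":0},{"dx":1.1,"dy":-12,"dz":0,"twist":0},{"dx":1.1,"dy":-12,"dz":0,"twist":0}]'
python3 - <<'E'
from st import *
import pickle
s,r=tool();c=ctrl.read_camera('wrist');t=ctrl.read_camera('top')
pickle.dump((s,c),open('w1.pkl','wb'))
print(s['eef_pos'],c['camera_matrix'],c['tool_from_camera'].round(3))
cv2.imwrite('pics/w1.png',c['img'][:,:,::-1])
E
```

```text
time: 1.85
eef_pos: [0.5206, 0.0082, 0.2307]
tcp_rot: [0.983, -0.184, -0.001, 0.0]
contact_force: [-0.2, -0.2, 0.1]
opening: 0.006
finger_force: 0.0
[0.52062316 0.00817634 0.2307233 ] [[297.31863964   0.         251.96403074]
 [  0.         297.31863964 188.19743862]
 [  0.           0.           1.        ]] [[ 0.     0.957  0.29   0.074]
 [ 1.     0.    -0.001 -0.001]
 [-0.001  0.29  -0.957 -0.142]
 [ 0.     0.     0.     1.   ]]
```

View pics/w1.png

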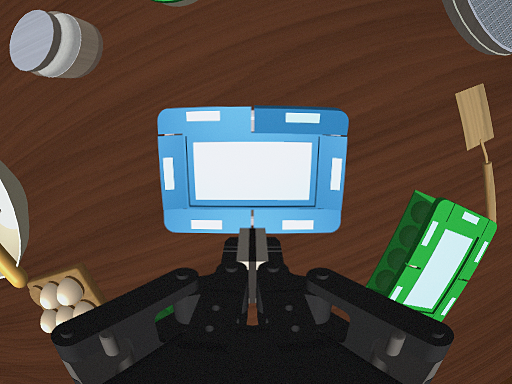

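The wrist view shows the lid with six pale marks at about (203,116), (302,118), (169,173), (336,174), (206,225) and (298,225). I'll cast those onto the rim height.

```bash
cat > marks.py <<'E'
from st import *
def wmarks(s,c,z=.081,approx=((203,116),(302,118),(169,173),(336,174),(206,225),(298,225))):
    T=c['tool_from_camera'];r=R.from_quat(s['tcp_rot'])
    h=cv2.cvtColor(c['img'],cv2.COLOR_RGB2HSV);m=cv2.inRange(h,(80,0,190),(125,75,255))
    n,l,st,ce=cv2.connectedComponentsWithStats(m)
    out=[]
    K=c['camera_matrix']
    for i in range(1,n):
        if not 60<st[i,4]<600: continue
        q=ce[i]
        if min(np.hypot(*(np.array(approx)-q).T))>15: continue
        a,b=(q[0]-K[0,2]),(q[1]-K[1,2]);rr=np.hypot(a,b);th=rr/K[0,0]
        d=np.array([np.sin(th)*a/rr,-np.sin(th)*b/rr,-np.cos(th)])
        d=r.apply(T[:3,:3]@d);o=s['eef_pos']+r.apply(T[:3,3])
        out.append((q.round(1),st[i,4],o+d*(z-o[2])/d[2]))
    return out
E
python3 - <<'E'
from marks import *;import pickle
s,c=pickle.load(open('w1.pkl','rb'));r=R.from_quat(s['tcp_rot'])
M=wmarks(s,c)
P=np.array([m[2] for m in M]);cen=P.mean(0);print('centre',cen)
for q,a,p in M:print(q,a,p.round(4),'tool-shift cm',to([*p[:2],.10],s,r).round(2))
# tops's estimate in tool frame
u=np.array([np.cos(np.radians(68.6)),np.sin(np.radians(68.6))]);print('rel box axes',[( (p[:2]-cen[:2])@u*1000, (p[:2]-cen[:2])@[-u[1],u[0]]*1000) for p in P])
E
```

```text
centre [0.52237335 0.00806906 0.081     ]
[203.2 115.7] 256 [0.594  0.0319 0.081 ] tool-shift cm [ 5.99 -4.87 13.06]
[302.7 117.4] 318 [ 0.557  -0.0587  0.081 ] tool-shift cm [ 5.83  4.91 13.07]
[168.4 173. ] 303 [0.5541 0.0892 0.081 ] tool-shift cm [ 0.2  -8.77 13.07]
[335.5 173.8] 300 [ 0.4904 -0.0724  0.081 ] tool-shift cm [ 0.12  8.61 13.07]
[206.5 224.4] 174 [0.487  0.0749 0.081 ] tool-shift cm [-5.54 -5.   13.08]
[297.  224.1] 240 [ 0.4518 -0.0164  0.081 ] tool-shift cm [-5.51  4.78 13.08]
rel box axes [(np.float64(48.294862786405396), np.float64(-57.97799509107743)), (np.float64(-49.46970512275123), np.float64(-56.6305015673492)), (np.float64(87.09010049805369), np.float64(0.09027900406928424)), (np.float64(-86.63486330514905), np.float64(0.4203857432004739)), (np.float64(49.26496323985555), np.float64(57.32847745640502)), (np.float64(-48.54535809641436), np.float64(56.76935445475191))]
```

```bash
python3 -m pendant '[{"dx":0.1,"dy":4.4,"dz":4,"twist":0},{"dx":0.1,"dy":8.7,"dz":8,"twist":0},{"dx":0.1,"dy":8.8,"dz":13,"twist":0},{"dx":0.1,"dy":8.8,"dz":14.2,"twist":0},{"dx":0.1,"dy":8.8,"dz":14.7,"twist":0},{"dx":0.1,"dy":8.8,"dz":15.0,"twist":0}]'; python3 -m pendant '[{"dx":0,"dy":0,"dz":0.2,"twist":0},{"dx":0,"dy":0,"dz":0.4,"twist":0}]'
```

```text
time: 2.7
eef_pos: [0.4904, -0.076, 0.0834]
tcp_rot: [0.983, -0.185, 0.001, 0.001]
contact_force: [-6.2, -1.1, 8.6]
opening: -0.0
finger_force: 4.4
time: 2.95
eef_pos: [0.4903, -0.0766, 0.0809]
tcp_rot: [0.983, -0.184, 0.0, 0.002]
contact_force: [-5.0, -2.3, 7.4]
opening: 0.001
finger_force: 3.7
```

```bash
python3 -m pendant '[{"dx":0,"dy":0,"dz":0.1,"twist":0},{"dx":0,"dy":0,"dz":0.1,"twist":0}]';python3 -m pendant '[{"dx":0,"dy":0,"dz":0.15,"twist":0},{"dx":0,"dy":0,"dz":0.2,"twist":0}]'
```

```text
time: 3.2
eef_pos: [0.491, -0.0755, 0.078]
tcp_rot: [0.983, -0.185, 0.002, 0.0]
contact_force: [0.1, -1.2, 1.7]
opening: -0.001
finger_force: 1.4
time: 3.45
eef_pos: [0.4912, -0.0755, 0.0778]
tcp_rot: [0.983, -0.185, 0.001, 0.0]
contact_force: [-6.2, 1.4, 16.8]
opening: -0.002
finger_force: 8.4
```

```bash
python3 -m pendant '[{"dx":0,"dy":0,"dz":-2.5,"twist":0},{"dx":-2.8,"dy":-2,"dz":-3,"twist":0},{"dx":-5.7,"dy":-3.9,"dz":-3,"twist":0},{"dx":-5.7,"dy":-3.9,"dz":-1.5,"twist":0},{"dx":-5.7,"dy":-3.9,"dz":-0.9,"twist":0},{"dx":-5.7,"dy":-3.9,"dz":-0.5,"twist":0},{"dx":-5.7,"dy":-3.9,"dz":-0.3,"twist":0},{"dx":-5.7,"dy":-3.9,"dz":-0.2,"twist":0},{"dx":-5.7,"dy":-3.9,"dz":-0.1,"twist":0},{"dx":-5.7,"dy":-3.9,"dz":0,"twist":0}]';python3 -m pendant '[{"dx":0,"dy":0,"dz":0,"twist":0},{"dx":0,"dy":0,"dz":0,"twist":0}]'
```

```text
time: 4.7
eef_pos: [0.4514, -0.0188, 0.0777]
tcp_rot: [0.983, -0.186, -0.002, -0.0]
contact_force: [-13.8, 3.1, 28.9]
opening: 0.0
finger_force: 14.4
time: 4.95
eef_pos: [0.4514, -0.0187, 0.0777]
tcp_rot: [0.983, -0.186, -0.002, -0.0]
contact_force: [-12.2, 3.4, 23.9]
opening: -0.002
finger_force: 12.4
```

```bash
python3 -m pendant '[{"dx":0,"dy":0,"dz":-2.5,"twist":0},{"dx":0,"dy":-5,"dz":-3,"twist":0},{"dx":0,"dy":-9.8,"dz":-3,"twist":0},{"dx":0,"dy":-9.8,"dz":-1.5,"twist":0},{"dx":0,"dy":-9.8,"dz":-0.9,"twist":0},{"dx":0,"dy":-9.8,"dz":-0.5,"twist":0},{"dx":0,"dy":-9.8,"dz":-0.3,"twist":0},{"dx":0,"dy":-9.8,"dz":-0.2,"twist":0},{"dx":0,"dy":-9.8,"dz":-0.1,"twist":0},{"dx":0,"dy":-9.8,"dz":-0.1,"twist":0}]'
python3 -m pendant '[{"dx":0,"dy":0,"dz":0,"twist":0},{"dx":0,"dy":0,"dz":-2.4,"twist":0},{"dx":0,"dy":0,"dz":-2.9,"twist":0}]'
python3 - <<'E'
from marks import *
s,r=tool();c=ctrl.read_camera('wrist');cv2.imwrite('pics/w2.png',c['img'][:,:,::-1])
for q,a,p in wmarks(s,c,approx=((256,190),(200,150),(300,150))*1): print(q,a,p.round(4))
t=ctrl.read_camera('top');m,cs=bluebox(t['img']);cv2.imwrite('pics/t2.png',cv2.resize(t['img'][130:260,180:330,::-1],None,fx=4,fy=4))
print(s['eef_pos'])
E
```

```text
time: 6.2
eef_pos: [0.4862, 0.0722, 0.0778]
tcp_rot: [0.982, -0.186, -0.002, 0.0]
contact_force: [-9.3, 2.4, 19.3]
opening: -0.0
finger_force: 9.5
time: 6.58
eef_pos: [0.4873, 0.0718, 0.1052]
tcp_rot: [0.982, -0.186, 0.001, 0.0]
contact_force: [-0.0, -0.1, 0.2]
opening: 0.001
finger_force: 0.0
[0.48730731 0.07184153 0.10523693]
```

View pics/w2.png

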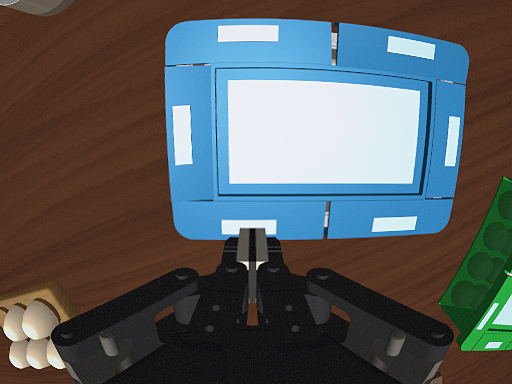

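The close view shows both near sections shut, and the box hasn't visibly moved. Marks remain at (182,135), (248,33) and (410,48). Next is the +y short side.

```bash
python3 -m pendant '[{"dx":2.8,"dy":-2,"dz":0,"twist":0},{"dx":5.7,"dy":-3.9,"dz":0,"twist":0},{"dx":5.7,"dy":-3.9,"dz":1.5,"twist":0},{"dx":5.7,"dy":-3.9,"dz":2.1,"twist":0},{"dx":5.7,"dy":-3.9,"dz":2.5,"twist":0},{"dx":5.7,"dy":-3.9,"dz":2.7,"twist":0},{"dx":5.7,"dy":-3.9,"dz":2.8,"twist":0},{"dx":5.7,"dy":-3.9,"dz":2.9,"twist":0},{"dx":5.7,"dy":-3.9,"dz":2.9,"twist":0},{"dx":5.7,"dy":-3.9,"dz":2.9,"twist":0}]'
python3 -m pendant '[{"dx":0,"dy":0,"dz":-2.5,"twist":0},{"dx":2.9,"dy":2,"dz":-2.9,"twist":0},{"dx":5.7,"dy":3.9,"dz":-2.9,"twist":0},{"dx":5.7,"dy":3.9,"dz":-1.4,"twist":0},{"dx":5.7,"dy":3.9,"dz":-0.8,"twist":0},{"dx":5.7,"dy":3.9,"dz":-0.4,"twist":0},{"dx":5.7,"dy":3.9,"dz":-0.2,"twist":0},{"dx":5.7,"dy":3.9,"dz":-0.1,"twist":0},{"dx":5.7,"dy":3.9,"dz":0,"twist":0},{"dx":5.7,"dy":3.9,"dz":0,"twist":0}]'
```

```text
time: 7.92
eef_pos: [0.5528, 0.0888, 0.0779]
tcp_rot: [0.983, -0.186, -0.001, -0.0]
contact_force: [-6.9, 1.2, 17.9]
opening: -0.001
finger_force: 8.6
time: 9.18
eef_pos: [0.5921, 0.0318, 0.0779]
tcp_rot: [0.983, -0.185, -0.001, 0.001]
contact_force: [-6.4, -1.3, 12.8]
opening: -0.001
finger_force: 6.2
```

```bash
python3 -m pendant '[{"dx":0,"dy":0,"dz":0.1,"twist":0},{"dx":0,"dy":0,"dz":-2.5,"twist":0},{"dx":0,"dy":5,"dz":-2.9,"twist":0},{"dx":0,"dy":9.8,"dz":-2.9,"twist":0},{"dx":0,"dy":9.8,"dz":-1.4,"twist":0},{"dx":0,"dy":9.8,"dz":-0.8,"twist":0},{"dx":0,"dy":9.8,"dz":-0.4,"twist":0},{"dx":0,"dy":9.8,"dz":-0.2,"twist":0},{"dx":0,"dy":9.8,"dz":0,"twist":0},{"dx":0,"dy":9.8,"dz":0.1,"twist":0}]'
python3 -m pendant '[{"dx":0,"dy":0,"dz":0,"twist":0},{"dx":0,"dy":0,"dz":0,"twist":0}]'
python3 -m pendant '[{"dx":0,"dy":0,"dz":-3,"twist":0},{"dx":-1,"dy":0,"dz":-8,"twist":0},{"dx":-4,"dy":-3,"dz":-12,"twist":0},{"dx":-5.8,"dy":-4.9,"dz":-15.7,"twist":0},{"dx":-5.8,"dy":-4.9,"dz":-15.7,"twist":0},{"dx":-5.8,"dy":-4.9,"dz":-15.7,"twist":0}]'
python3 - <<'E'
from marks import *;import pickle
s,r=tool();c=ctrl.read_camera('wrist');t=ctrl.read_camera('scene')
cv2.imwrite('pics/w3.png',cv2.resize(c['img'][90:245,140:370,::-1],None,fx=3.4,fy=3.4,interpolation=cv2.INTER_CUBIC))
P=[]
s1,c1=pickle.load(open('w1.pkl','rb'))
for S,C,z in((s1,c1,.081),(s,c,.078)):
    M=wmarks(S,C,z);P=np.array([m[2] for m in M]);print(P.mean(0))
    for q,a,p in M:print(q,a,p.round(4))
cv2.imwrite('pics/s3.png',cv2.resize(t['img'][150:240,200:330,::-1],None,fx=6,fy=6,interpolation=cv2.INTER_CUBIC))
E
```

```text
time: 10.42
eef_pos: [0.5585, -0.0594, 0.0778]
tcp_rot: [0.983, -0.184, 0.001, 0.001]
contact_force: [-5.4, -1.0, 19.3]
opening: 0.003
finger_force: 9.3
time: 10.68
eef_pos: [0.5584, -0.0593, 0.0778]
tcp_rot: [0.983, -0.184, 0.001, 0.0]
contact_force: [-5.9, -1.7, 16.5]
opening: 0.001
finger_force: 8.1
time: 11.42
eef_pos: [0.5203, 0.0077, 0.23]
tcp_rot: [0.983, -0.185, -0.001, -0.0]
contact_force: [1.1, -0.3, -0.6]
opening: 0.0
finger_force: 0.0
[0.52237335 0.00806906 0.081     ]
[203.2 115.7] 256 [0.594  0.0319 0.081 ]
[302.7 117.4] 318 [ 0.557  -0.0587  0.081 ]
[168.4 173. ] 303 [0.5541 0.0892 0.081 ]
[335.5 173.8] 300 [ 0.4904 -0.0724  0.081 ]
[206.5 224.4] 174 [0.487  0.0749 0.081 ]
[297.  224.1] 240 [ 0.4518 -0.0164  0.081 ]
[0.52228379 0.00826017 0.078     ]
[202.3 115.6] 257 [0.594  0.0326 0.078 ]
[300.9 116.1] 280 [ 0.5581 -0.0582  0.078 ]
[167.4 172.6] 289 [0.5544 0.0904 0.078 ]
[335.4 172.5] 288 [ 0.4904 -0.0735  0.078 ]
[206.9 223.9] 254 [0.4862 0.0745 0.078 ]
[296.4 224. ] 277 [ 0.4506 -0.0162  0.078 ]
```

View pics/w3.png

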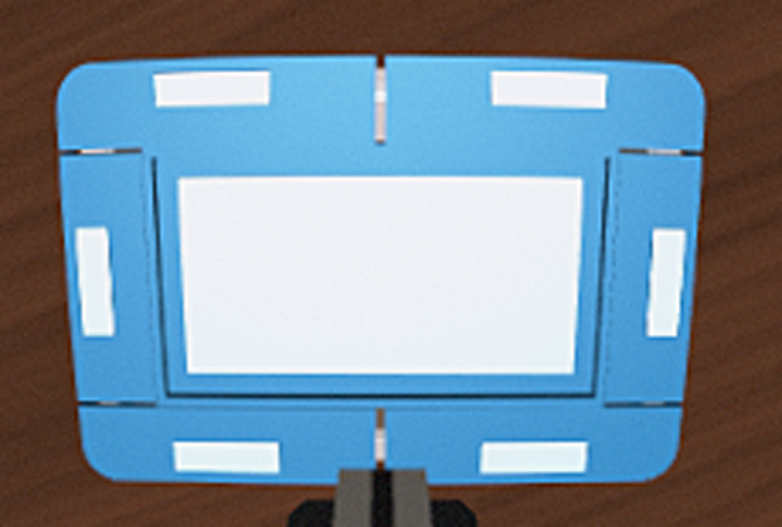

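View pics/s3.png

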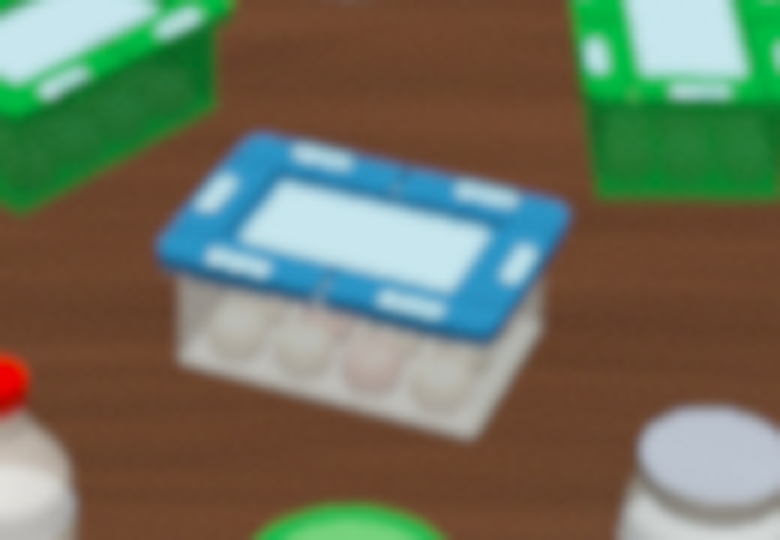

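All six sections look level and evenly lit in both views. The box is within 1 mm of its starting place, and the hand is 15 cm above it.

```bash
python3 -c "from plant import ctrl; print(ctrl.sign_off())"
```

```text
the job is handed in; nothing more can be done
None
```

I pressed all six rim sections; each held level at 78 mm under the finger and looks shut in the final views. The box stayed in place, the hand is clear, and I handed the job in at about 11.5 s.

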